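# Fetch the heat sink from behind the bench bottles and seat it on the power board

### The arm

A 6-joint arm with a two-finger parallel gripper is mounted at the origin on the work surface. World frame = base frame: x ahead of the robot, y to its left, z up, the work surface at z = 0. Lengths are in m, angles in degrees, forces in N, time in s.
With the tool pointing down it reaches from about 0.3 to 0.75 m from the base axis. Payload 8.5 kg.
Tool frame: the origin (TCP) lies between the finger pads; the fingertips stand 22 mm ahead of it and the grasp point (between the pads) lies 3 mm ahead of it (env.nose_length is the distance from the TCP to the fingertips, in m); z points along the fingers, x is the direction in which the jaws open and shut, and the axes are right-handed (so a half turn about z gives the same grasp; the last joint's range is limited). The gripper opens to 85 mm and grips with 20 to 120 N. Pads are 22 mm wide; open, the fingers measure 114 mm over their backs; the gripper's body (76 mm by 85 mm) begins 54 mm behind the grasp point. The pads swing forward as they close: fully open they stand 13 mm farther back than shut.
Start: joints at [64.039, 21.807, 74.336, -0, 83.858, -12.336], TCP at [0.13, 0.535, 0.253] pointing down, gripper open.
Joint ranges: [-178.18, 178.18], [-50.72, 133.34], [12.68, 142.11], [-81.47, 261.47], [9.98, 163.14], [-165.26, 165.26]. Speed limits (degrees/s): [136.94, 136.94, 180, 180, 180, 180].

### API

Orientations are given as a 3x3 rotation matrix whose columns are the frame's x, y, z axes.
In Python, from rig import env gives the robot as it stands.
- The arm moves only by the tool arm_command, never from a script. Its argument "steps" is a list of rows, each an object with "delta_pos": the shift along the world's x, y, z in mm, a list of three; "dr": the turn, a rotation vector about the world's x, y, z in degrees, a list of three. In form: [{"delta_pos": [dx, dy, dz], "dr": [wx, wy, wz]}, ...]. A call has 1 to 20 rows; each row shifts and turns the commanded pose from where the row before left it; what a row does not reach is not made up. A row lasts 1/10 s, in which the tool goes at most 50 mm and 8.59 degrees, less where a joint would pass 70% of its speed; a pose out of reach is approached as far as the arm can. A call with a gripper value outside its range is refused whole. "grip" is the opening, from 0 (shut) to 1 (fully open), set as the call begins (left out, the last holds). The fingers move at their own pace and stop on an object; "squeeze" is the grip in N (left out, the last holds). Time passes only in rows, so rows that do not move let the fingers close. It gives the time, the measured TCP pose, the force and the opening at its end, in the units of the state.
- env.observe(): the state, without advancing time (a new reading comes with each control period).
- env.get_image(name): name is "scene" or "top" or "wrist"; returns the picture (400x640x3 uint8, blue, green, red); there is no depth.
- env.get_calibration(name): a dict with "fx", "fy", "cx", "cy" (pixels), "k1" (the pictures are not rectified: a ray, as slopes to the right and down, at radius r is drawn at 1 + k1 r^2 times it, then the intrinsics apply), "view" (4x4, takes a point from world to camera coordinates). Camera axes: x right, y up, looking along -z (the intrinsics and any distortion apply to the point x, -y, -z); pixel columns grow to the right and rows downward; lengths in m; the calibration is good to about 2 mm. A picture is of the moment at which its call begins: read the wrist's pose just before it. get_calibration takes no time and is no camera call; for the wrist camera it gives the pose at the moment of the call.
- env.close_job(): hands the job in, once; it reports no verdict.
The state is a dict: "time_s": time; "q": joint angles; "qvel": joint speeds; "joint_efforts": joint torques, N m; "position": TCP position; "tool_rot": TCP orientation; "ft_force": force on the tool from outside, world axes, zero at the start; "wrist_torque": the same for the moment, N m; "grip_width": finger opening in m.
Only numpy, scipy, OpenCV 4.12 (cv2) and the standard library are available. Lean on these libraries where they do the work, as an engineer would, in place of code of your own. Each camera call takes 0.05 s, during which the arm holds its last target. There are 200 camera calls.

### The job

A long finned heat sink lies at the back of the grey tray, behind a bottle, a solder reel and a steel pot. First move those three to stand on the blue mat, then take the heat sink and seat it in the framed seat beside the circuit board, flat inside its frame, and then put the three back on the tray, each standing just where it stood at the start. Do not tip any of the three over, and leave the brass spacer and the relay that lie on the tray where they are.

Things in the scene. Friction and masses are not known exactly. Their poses are not given: they have to be found in the camera images.
- heat_sink: Bare aluminium finned heat sink: a low bar 40 (x) x 120 (y) x 36 mm high, fins along its y; 0.22 kg. Grip across its 40 mm width. Origin: centre of its underside, z up. At the start it lies flat on the tray floor behind the three upright things, about 8 mm from them, its y along the tray's y. Half a turn makes no difference.
- bottle: White round plastic dispensing bottle, 112 mm high, upright: body 52 mm across up to 66 mm, sloping shoulder, then a grey cap 24 mm across from 80 to 112 mm above its foot. Grasp it by this from above: there is no room for fingers beside its body. Origin: centre of its foot, z up. About 0.12 kg.
- reel: Solder reel on a round dark stand, 104 mm high, upright: stand and reel up to 52 mm across and 60 mm high (yellow flanges, grey solder between), with a black round post 18 mm across from 60 to 104 mm above its foot. Grasp it by this from above: there is no room for fingers beside its body. Origin: centre of its foot, z up. About 0.32 kg.
- pot: Round steel pot with a dark lid, 92 mm high, upright: 53 mm across up to 60 mm, with a wooden cylindrical knob 23 mm across from 60 to 92 mm above its foot. Grasp it by this from above: there is no room for fingers beside its body. Origin: centre of its foot, z up. About 0.22 kg.
- tray: Fixed grey tray, 158 (x) x 244 (y) mm outside, floor 6 mm and 4 mm thick rim 12 mm above the table. Origin: centre, at table height; x points to its back, away from the robot (yaw up to 0.2 rad). Bottle, reel and pot start in a row along its y near the front, centres about 64 mm apart, order varying; the heat sink lies behind with 40 mm free behind it.
- mat: Fixed flat blue mat, 290 (its x) x 140 (its y) mm, 3 mm thick, the side area for the three upright things; to the left or the right of the tray. Origin: its centre at table height, z up; empty at the start.
- jig: Fixed aluminium board holder 78 (x) x 160 (y) mm, across the tray from the mat. On it a frame of dark lips 8 mm thick encloses the seat, 58 (x) x 136 (y) mm; seat floor 8 mm, lip top 14 mm above the table. Origin: under the seat centre at table height, z up; long side along y. A green circuit board with parts up to 20 mm high lies on its +x side.
- spacer: Small upright brass cylinder, 16 mm across and 18 mm high, lying loose on the tray beyond the heat sink's +y end. To be left alone. Origin: centre of its foot.
- relay: Small black box 20 x 16 x 20 mm, loose on the tray beyond the heat sink's -y end. To be left alone. Origin: centre of its underside.

How it is judged:
By the outcome, as a careful person would: the job done as asked, in the order asked, and still so for the second after the job is handed in, with the robot touching nothing.
It also fails if it takes over 128 s, if anything falls off the work surface, if the arm or the gripper's body presses on something with over 40 N, if the wrist force passes 120 N, or if a joint passes its speed limit or range.

## Working session

There is one attempt and no reset: what is moved stays moved. The work goes in short steps, Python scripts to look and compute and a tool call to move; the robot and the scene stay as the last step left them, time stands still between calls to the robot, and variables do not carry over. Pictures are saved under pics/ and viewed, about 12 in all and at most 16, crops included, and the job is handed in when it is done.

Besides the shell and the picture viewer there is one more tool, called after "Call:" as name(argument=value, ...) on one line, values as JSON. arm_command: Moves the arm, as the interface text tells. Its arguments: {"type":"object","properties":{"steps":{"type":"array"},"grip":{"type":"number"},"squeeze":{"type":"number"}},"required":["steps"]}

```bash
ls; mkdir -p pics; cat > h.py <<'E'
import numpy as np, cv2
from rig import env
def ray(c,u,v):
    x=(u-c["cx"])/c["fx"]; y=(v-c["cy"])/c["fy"]
    r=np.hypot(x,y); s=r
    for _ in range(30): s=r/(1+c["k1"]*s*s)
    if r>0: x,y=x*s/r,y*s/r
    V=np.array(c["view"]); R=V[:3,:3]; o=-R.T@V[:3,3]
    return o,R.T@np.array([x,-y,-1.])
def onz(c,u,v,z):
    o,d=ray(c,u,v); return o+d*(z-o[2])/d[2]
def proj(c,p):
    V=np.array(c["view"]); q=V[:3,:3]@np.array(p)+V[:3,3]
    x,y=q[0]/-q[2],-q[1]/-q[2]; k=1+c["k1"]*(x*x+y*y)
    return c["cx"]+c["fx"]*x*k,c["cy"]+c["fy"]*y*k
def snap(n,f):
    c=env.get_calibration(n); im=np.array(env.get_image(n)); cv2.imwrite("pics/"+f,im); return c,im
E
python3 - <<'E'
from h import *
o=env.observe(); print(o["position"],o["time_s"],np.round(o["tool_rot"],3).tolist())
for n in("scene","top"):
    c,im=snap(n,n+"0.png"); V=np.array(c["view"]); print(n,-V[:3,:3].T@V[:3,3],c["fx"],c["k1"])
E
```

```text
pics
[0.12944904 0.53427132 0.2526855 ] 0.0 [[0.236, 0.972, -0.001], [0.972, -0.236, -0.001], [-0.001, -0.0, -1.0]]
scene [1.13687006 0.25886624 0.52876556] 385.2431056481044 -0.0023186150882640996
top [0.36833604 0.01437376 0.8708017 ] 404.75496497287924 -0.06968963865473296
```

View pics/top0.png

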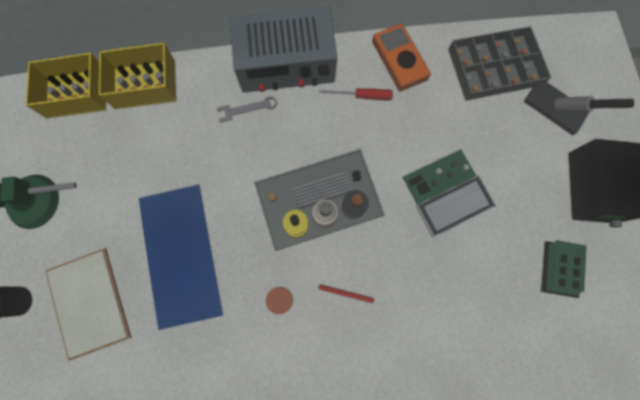

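View pics/scene0.png

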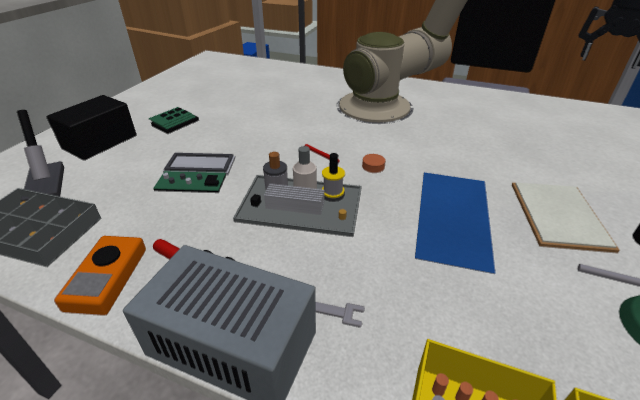

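The top view shows, left to right, the mat (around 180,257), the tray (corners about 256,182 / 360,151 / 383,213 / 277,249), with the reel at 295,221, bottle at 325,211 and pot at 356,203, and then the jig seat at 457,205. I'll enlarge it for measuring.

```bash
python3 - <<'E'
from h import *
a=cv2.imread("pics/top0.png")[130:260,245:505]; a=cv2.convertScaleAbs(cv2.resize(a,None,fx=3,fy=3,interpolation=cv2.INTER_CUBIC),alpha=1.7)
b=cv2.imread("pics/scene0.png")[140:240,150:370]; b=cv2.convertScaleAbs(cv2.resize(b,(780,355),interpolation=cv2.INTER_CUBIC),alpha=1.3)[:210]
cv2.imwrite("pics/crop0.png",np.vstack([a,b]))
c=env.get_calibration("top"); im=cv2.imread("pics/top0.png"); hsv=cv2.cvtColor(im,cv2.COLOR_BGR2HSV)
def rect(m,z,name):
    cs=max(cv2.findContours(m,cv2.RETR_EXTERNAL,cv2.CHAIN_APPROX_NONE)[0],key=cv2.contourArea)
    P=np.array([onz(c,u,v,z)[:2] for u,v in cs[:,0]])
    r=cv2.minAreaRect((P*1000).astype(np.float32)); print(name,r); print(np.round(cv2.boxPoints(r)))
m=cv2.inRange(hsv,(100,120,30),(125,255,255)); rect(m,.003,"mat")
m=np.zeros(im.shape[:2],np.uint8); g=hsv[...,2].astype(int)
bg=np.median(g[255:290,330:380]); print("bg",bg, "tray",im[190,270],im[240,300],"lip",im[190,485],"seat",im[205,457])
m[130:260,240:395]=((g[130:260,240:395]<bg*.82)*255); m=cv2.morphologyEx(m,cv2.MORPH_OPEN,np.ones((3,3),np.uint8)); rect(m,.012,"tray")
E
```

```text
mat ((460.0411376953125, 296.1167907714844), (280.6869812011719, 132.76271057128906), 6.560047626495361)
[[313. 346.]
 [328. 214.]
 [607. 246.]
 [592. 378.]]
bg 155.0 tray [96 98 94] [96 98 95] lip [83 82 81] seat [131 127 125]
tray ((545.5449829101562, -16.787796020507812), (160.3107452392578, 248.24942016601562), 11.224818229675293)
[[ 443.   89.]
 [ 491. -154.]
 [ 648. -123.]
 [ 600.  121.]]
```

View pics/crop0.png

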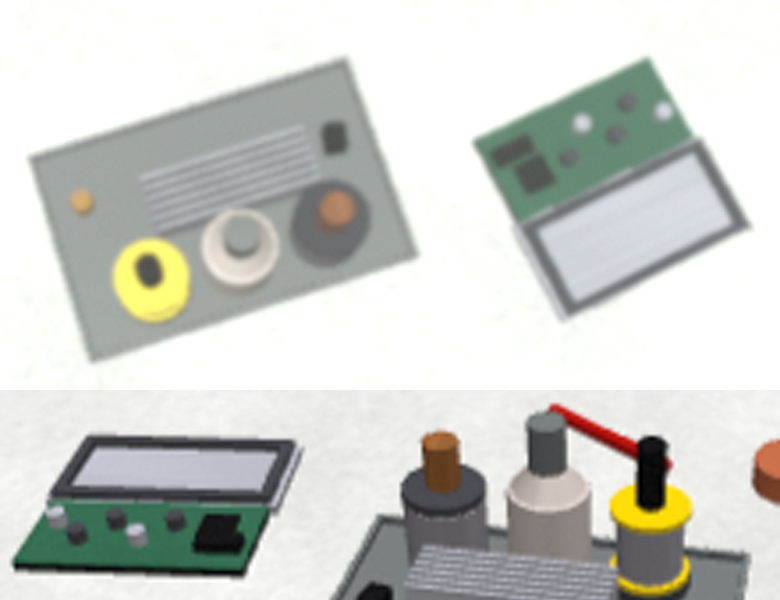

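The crops show the post tops clearly: pot at (337,208), bottle at (241,232) and reel at about (146,262). The seat's inner corners are near (540,232), (695,150), (733,218) and (575,302). Next I triangulate these and check them against the known sizes.

```bash
cat > m.py <<'E'
from h import *
ct=env.get_calibration("top"); cs=env.get_calibration("scene")
f=lambda x,y:((x+.5)/3-.5+245,(y+.5)/3-.5+130)
g=lambda x,y:((x+.5)/3.545-.5+150,(y-390+.5)/3.55-.5+140)
y=np.deg2rad(11.2); R=np.array([[np.cos(y),-np.sin(y)],[np.sin(y),np.cos(y)]]); T=np.array([.5455,-.0168])
def tri(a,b):
    o1,d1=ray(ct,*a);o2,d2=ray(cs,*b)
    A=np.c_[d1,-d2];s=np.linalg.lstsq(A,o2-o1,rcond=None)[0]; p,q=o1+s[0]*d1,o2+s[1]*d2
    return (p+q)/2,np.linalg.norm(p-q)
for n,a,b,z in(("pot",(337,208),(440,439),.098),("bottle",(241,232),(546,420),.118),("reel",(146,262),(652,443),.110)):
    P=onz(ct,*f(*a),z)[:2]; S=onz(cs,*g(*b),z)[:2]; t,e=tri(f(*a),g(*b))
    print(n,"top",P.round(4),"scene",S.round(4),"tri",t.round(4),round(e,4),"tray frame",(R.T@(P-T)).round(4))
for n,a,z in(("flange",(150,279),.066),("lid",(332,222),.066),("bottle sh",(240,250),.072),("hs1",(141,177),.042),("hs2",(303,126),.042),("hs3",(318,178),.042),("hs4",(160,230),.042),("spacer",(81,200),.024),("relay",(334,136),.026)):
    P=onz(ct,*f(*a),z)[:2]; print(n,P.round(4),"tray",(R.T@(P-T)).round(4))
for nm,Q,z in(("lipout",[(524,228),(701,140),(750,226),(570,316)],.014),("seat",[(540,232),(695,150),(733,218),(575,302)],.010)):
    P=np.array([onz(ct,*f(*a),z)[:2] for a in Q]); r=cv2.minAreaRect((P*1000).astype(np.float32)); print(nm,P.mean(0).round(4),r)
S=[(96,437),(298,441),(273,502),(52,497)]
P=np.array([onz(cs,*g(*a),.014)[:2] for a in S]); print("lip scene",P.mean(0).round(4),cv2.minAreaRect((P*1000).astype(np.float32)))
E
python3 m.py
```

```text
pot top [ 0.5176 -0.088 ] scene [ 0.5216 -0.0886] tri [ 0.5184 -0.0892  0.0958] 0.0021 tray frame [-0.0412 -0.0644]
bottle top [ 0.5056 -0.023 ] scene [ 0.5088 -0.0244] tri [ 0.5063 -0.0242  0.1165] 0.0024 tray frame [-0.0404  0.0016]
reel top [0.495  0.0388] scene [0.4978 0.0375] tri [0.4955 0.0379 0.1087] 0.0021 tray frame [-0.0387  0.0644]
flange [0.4906 0.0388] tray [-0.0431  0.0652]
lid [ 0.5146 -0.0875] tray [-0.0441 -0.0633]
bottle sh [ 0.5019 -0.0231] tray [-0.044   0.0023]
hs1 [0.5667 0.0379] tray [0.0314 0.0496]
hs2 [ 0.5899 -0.0799] tray [ 0.0313 -0.0705]
hs3 [ 0.5512 -0.0852] tray [-0.0077 -0.0682]
hs4 [0.5275 0.0289] tray [-0.0088  0.0483]
spacer [0.5593 0.0828] tray [0.0329 0.095 ]
relay [ 0.5842 -0.1028] tray [ 0.0212 -0.0919]
lipout [ 0.4941 -0.3137] ((494.42242431640625, -313.5205383300781), (71.60254669189453, 151.54055786132812), 18.597049713134766)
seat [ 0.4961 -0.315 ] ((496.2228088378906, -314.5904541015625), (56.59581756591797, 137.35696411132812), 20.021318435668945)
lip scene [ 0.5023 -0.3073] ((502.693359375, -308.2479248046875), (77.40951538085938, 150.8704833984375), 19.280641555786133)
```

Both views agree to about 3 mm, and the sizes and 64 mm spacing hold. I'm moving above the row for a wrist view.

Call:
arm_command(steps=[{"delta_pos": [18, -28, 0], "dr": [0, 0, -3.25]}, {"delta_pos": [18, -28, 0], "dr": [0, 0, -3.25]}, {"delta_pos": [18, -28, 0], "dr": [0, 0, -3.25]}, {"delta_pos": [18, -28, 0], "dr": [0, 0, -3.25]}, {"delta_pos": [18, -28, 0], "dr": [0, 0, -3.25]}, {"delta_pos": [18, -28, 0], "dr": [0, 0, -3.25]}, {"delta_pos": [18, -28, 0], "dr": [0, 0, -3.25]}, {"delta_pos": [18, -28, 0], "dr": [0, 0, -3.25]}, {"delta_pos": [18, -28, 0], "dr": [0, 0, -3.25]}, {"delta_pos": [18, -28, 0], "dr": [0, 0, -3.25]}, {"delta_pos": [18, -28, 0], "dr": [0, 0, -3.25]}, {"delta_pos": [18, -28, 0], "dr": [0, 0, -3.25]}, {"delta_pos": [18, -28, 0], "dr": [0, 0, -3.25]}, {"delta_pos": [18, -28, 0], "dr": [0, 0, -3.25]}, {"delta_pos": [18, -28, 0], "dr": [0, 0, -3.25]}, {"delta_pos": [18, -28, 0], "dr": [0, 0, -3.25]}, {"delta_pos": [18, -28, 0], "dr": [0, 0, -3.25]}, {"delta_pos": [18, -28, 0], "dr": [0, 0, -3.25]}, {"delta_pos": [18, -28, 0], "dr": [0, 0, -3.25]}, {"delta_pos": [0, 0, 0], "dr": [0, 0, -3.25]}], grip=0.6)

```text
time_s: 2.1
position: [0.4731, -0.0003, 0.2527]
tool_rot: [[0.981, 0.192, -0.0], [0.192, -0.981, -0.0], [-0.0, 0.0, -1.0]]
ft_force: [0.8, 1.1, -0.1]
grip_width: 0.0511
```

```bash
python3 - <<'E'
from h import *
o=env.observe(); print(o["position"],o["time_s"],o["grip_width"],o["q"],np.round(o["tool_rot"],3).tolist())
c,im=snap("wrist","w1.png"); np.save("w1.npy",c,allow_pickle=True)
V=np.array(c["view"]); print(-V[:3,:3].T@V[:3,3],c["fx"])
E
```

```text
[ 4.73135012e-01 -3.39289025e-04  2.52677611e-01] 2.1 0.05114607720848027 [-1.44042599e+01  1.41220447e+01  8.59548218e+01 -3.22848778e-02
  7.99393084e+01 -2.54486725e+01] [[0.981, 0.192, -0.0], [0.192, -0.981, -0.0], [-0.0, 0.0, -1.0]]
[0.45993317 0.06703142 0.37280469] 342.99259650176737
```

View pics/w1.png

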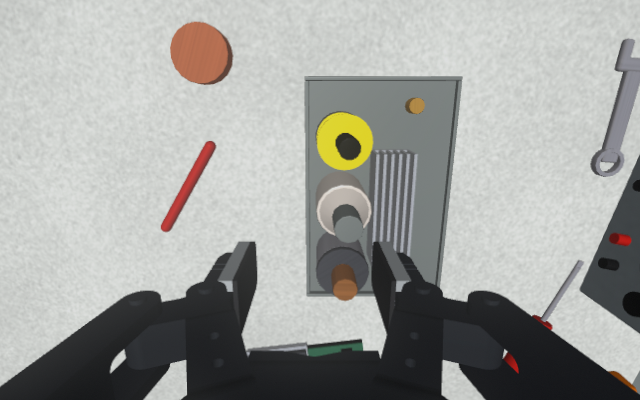

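The wrist view is sharp: reel post top around (349,148), bottle cap top (348,231), pot knob top (345,291) and the yellow flange ring centred near (345,141).

```bash
python3 - <<'E'
from h import *
c=np.load("w1.npy",allow_pickle=True).item(); im=cv2.imread("pics/w1.png"); h=cv2.cvtColor(im,cv2.COLOR_BGR2HSV)
y=np.deg2rad(11.2); R=np.array([[np.cos(y),-np.sin(y)],[np.sin(y),np.cos(y)]]); T=np.array([.5455,-.0168])
def p(n,u,v,z):
    P=onz(c,u,v,z)[:2]; print(n,P.round(4),"tray",(R.T@(P-T)).round(4))
m=cv2.inRange(h,(22,120,60),(35,255,255)); k=max(cv2.findContours(m,0,1)[0],key=cv2.contourArea)
P=(np.array([onz(c,u,v,.066)[:2] for u,v in k[:,0]])*1000).astype(np.float32); print("flange",cv2.minEnclosingCircle(P))
p("reel",349,148,.110);p("bottle",348,231,.118);p("pot",345,291,.098)
for n,u,v,z in(("hs A",373,153,.042),("hs B",416,153,.042),("hs lowR",409,257,.042),("spacer",416,106,.024),("t1",306,77,.012),("t2",461,77,.012),("t3",307,296,.012),("t4",437,293,.012)): p(n,u,v,z)
S=cv2.convertScaleAbs(cv2.resize(im[90:305,290:475],(690,800)[:2],interpolation=cv2.INTER_CUBIC)); cv2.imwrite("pics/w1c.png",cv2.resize(im[100:305,295:445],None,fx=2.9,fy=2.9,interpolation=cv2.INTER_CUBIC))
E
```

```text
flange ((492.4805603027344, 38.89945602416992), 26.398780822753906)
reel [0.4932 0.0386] tray [-0.0406  0.0645]
bottle [ 0.5057 -0.0249] tray [-0.0406 -0.0002]
pot [ 0.5193 -0.0891] tray [-0.0397 -0.0658]
hs A [0.5256 0.0309] tray [-0.0102  0.0507]
hs B [0.5665 0.0389] tray [0.0314 0.0506]
hs lowR [ 0.589  -0.0687] tray [ 0.0326 -0.0593]
spacer [0.5598 0.0822] tray [0.0333 0.0944]
t1 [0.4481 0.0887] tray [-0.075   0.1224]
t2 [0.6    0.1186] tray [0.0797 0.1222]
t3 [ 0.4949 -0.1531] tray [-0.0761 -0.1238]
t4 [ 0.6459 -0.1198] tray [ 0.0784 -0.1206]
```

View pics/w1c.png

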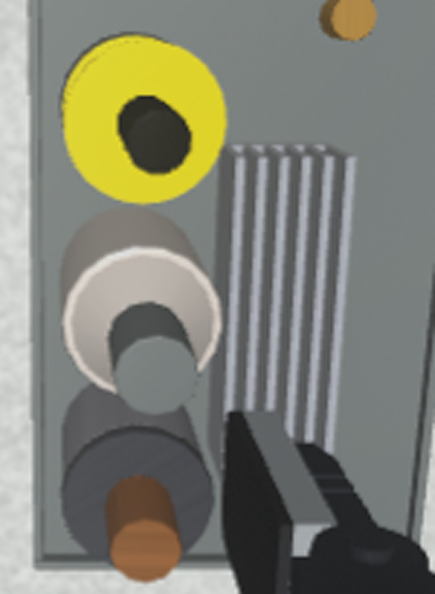

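Call:
arm_command(steps=[{"delta_pos": [10, 20, -30], "dr": [0, 0, 0]}, {"delta_pos": [10, 19, -30], "dr": [0, 0, 0]}, {"delta_pos": [0, 0, -30], "dr": [0, 0, 0]}, {"delta_pos": [0, 0, -15], "dr": [0, 0, 0]}, {"delta_pos": [0, 0, 0], "dr": [0, 0, 0]}, {"delta_pos": [0, 0, 0], "dr": [0, 0, 0]}, {"delta_pos": [0, 0, 0], "dr": [0, 0, 0]}], grip=0.6)

```text
time_s: 2.85
position: [0.492, 0.0415, 0.1494]
tool_rot: [[0.98, 0.198, 0.002], [0.198, -0.98, -0.0], [0.002, 0.001, -1.0]]
ft_force: [-0.1, 0.4, 0.2]
grip_width: 0.051
```

Call:
arm_command(steps=[{"delta_pos": [1, -3, -15], "dr": [0, 0, 0]}, {"delta_pos": [0, 0, -15], "dr": [0, 0, 0]}, {"delta_pos": [0, 0, -10], "dr": [0, 0, 0]}, {"delta_pos": [0, 0, -8], "dr": [0, 0, 0]}, {"delta_pos": [0, 0, -7], "dr": [0, 0, 0]}, {"delta_pos": [0, 0, 0], "dr": [0, 0, 0]}, {"delta_pos": [0, 0, 0], "dr": [0, 0, 0]}, {"delta_pos": [0, 0, 0], "dr": [0, 0, 0]}])

```text
time_s: 3.65
position: [0.4928, 0.0385, 0.0938]
tool_rot: [[0.98, 0.197, 0.001], [0.197, -0.98, -0.0], [0.001, 0.0, -1.0]]
ft_force: [0.2, -0.3, -0.2]
grip_width: 0.0513
```

Call:
arm_command(steps=[{"delta_pos": [0, 0, 0], "dr": [0, 0, 0]}, {"delta_pos": [0, 0, 0], "dr": [0, 0, 0]}, {"delta_pos": [0, 0, 0], "dr": [0, 0, 0]}, {"delta_pos": [0, 0, 0], "dr": [0, 0, 0]}, {"delta_pos": [0, 0, 0], "dr": [0, 0, 0]}, {"delta_pos": [0, 0, 0], "dr": [0, 0, 0]}, {"delta_pos": [0, 0, 0], "dr": [0, 0, 0]}, {"delta_pos": [0, 0, 0], "dr": [0, 0, 0]}], grip=0, squeeze=40)

```text
time_s: 4.45
position: [0.4928, 0.0385, 0.0936]
tool_rot: [[0.98, 0.197, 0.001], [0.197, -0.98, -0.0], [0.001, 0.0, -1.0]]
ft_force: [1.1, 1.3, 4.2]
grip_width: 0.0169
```

Call:
arm_command(steps=[{"delta_pos": [0, 0, 10], "dr": [0, 0, 0]}, {"delta_pos": [0, 0, 20], "dr": [0, 0, 0]}, {"delta_pos": [0, 5, 15], "dr": [0, 0, 0]}, {"delta_pos": [3, 15, 0], "dr": [0, 0, 0]}, {"delta_pos": [6, 25, 0], "dr": [0, 0, 0]}, {"delta_pos": [7, 32, 0], "dr": [0, 0, 0]}, {"delta_pos": [7, 32, 0], "dr": [0, 0, 0]}, {"delta_pos": [7, 32, 0], "dr": [0, 0, 0]}, {"delta_pos": [7, 32, 0], "dr": [0, 0, 0]}, {"delta_pos": [7, 32, 0], "dr": [0, 0, 0]}, {"delta_pos": [6, 27, 0], "dr": [0, 0, 0]}, {"delta_pos": [4, 20, 0], "dr": [0, 0, 0]}, {"delta_pos": [2, 10, -10], "dr": [0, 0, 0]}, {"delta_pos": [0, 5, -10], "dr": [0, 0, 0]}, {"delta_pos": [0, 0, -10], "dr": [0, 0, 0]}, {"delta_pos": [0, 0, -7], "dr": [0, 0, 0]}, {"delta_pos": [0, 0, -6], "dr": [0, 0, 0]}, {"delta_pos": [0, 0, -4], "dr": [0, 0, 0]}, {"delta_pos": [0, 0, 0], "dr": [0, 0, 0]}, {"delta_pos": [0, 0, 0], "dr": [0, 0, 0]}])

```text
time_s: 6.45
position: [0.5487, 0.3054, 0.0916]
tool_rot: [[0.98, 0.197, 0.0], [0.197, -0.98, 0.0], [0.0, -0.0, -1.0]]
ft_force: [0.5, -0.2, -4.2]
grip_width: 0.017
```

Call:
arm_command(steps=[{"delta_pos": [0, 0, -1], "dr": [0, 0, 0]}, {"delta_pos": [0, 0, 0], "dr": [0, 0, 0]}, {"delta_pos": [0, 0, 0], "dr": [0, 0, 0]}])

```text
time_s: 6.75
position: [0.5487, 0.3056, 0.0906]
tool_rot: [[0.98, 0.197, 0.001], [0.197, -0.98, 0.0], [0.001, -0.0, -1.0]]
ft_force: [-0.2, 0.1, -1.7]
grip_width: 0.017
```

Call:
arm_command(steps=[{"delta_pos": [0, 0, 0], "dr": [0, 0, 0]}, {"delta_pos": [0, 0, 0], "dr": [0, 0, 0]}, {"delta_pos": [0, 0, 0], "dr": [0, 0, 0]}, {"delta_pos": [0, 0, 0], "dr": [0, 0, 0]}, {"delta_pos": [0, 0, 5], "dr": [0, 0, 0]}, {"delta_pos": [0, 0, 15], "dr": [0, 0, 0]}, {"delta_pos": [0, 0, 25], "dr": [0, 0, 0]}, {"delta_pos": [0, 0, 20], "dr": [0, 0, 0]}, {"delta_pos": [0, 0, 0], "dr": [0, 0, 0]}], grip=0.6)

```text
time_s: 7.65
position: [0.5496, 0.3059, 0.1586]
tool_rot: [[0.98, 0.197, 0.006], [0.197, -0.98, 0.002], [0.006, -0.001, -1.0]]
ft_force: [-0.4, -0.2, 0.1]
grip_width: 0.0513
```

Call:
arm_command(steps=[{"delta_pos": [-1, -10, 0], "dr": [0, 0, 0]}, {"delta_pos": [-3, -25, 0], "dr": [0, 0, 0]}, {"delta_pos": [-5, -40, 0], "dr": [0, 0, 0]}, {"delta_pos": [-5, -40, 0], "dr": [0, 0, 0]}, {"delta_pos": [-6, -40, 0], "dr": [0, 0, 0]}, {"delta_pos": [-6, -40, 0], "dr": [0, 0, 0]}, {"delta_pos": [-5, -40, 0], "dr": [0, 0, 0]}, {"delta_pos": [-5, -40, 0], "dr": [0, 0, 0]}, {"delta_pos": [-4, -30, 0], "dr": [0, 0, 0]}, {"delta_pos": [-2, -17, 0], "dr": [0, 0, 0]}, {"delta_pos": [-1, -8, 0], "dr": [0, 0, 0]}, {"delta_pos": [0, 0, 0], "dr": [0, 0, 0]}, {"delta_pos": [0, 0, 0], "dr": [0, 0, 0]}, {"delta_pos": [0, 0, 0], "dr": [0, 0, 0]}])

```text
time_s: 9.05
position: [0.5055, -0.0236, 0.1551]
tool_rot: [[0.98, 0.198, -0.0], [0.198, -0.98, 0.0], [-0.0, -0.0, -1.0]]
ft_force: [-0.2, 0.4, 0.2]
grip_width: 0.0512
```

Call:
arm_command(steps=[{"delta_pos": [0, 0, -10], "dr": [0, 0, 0]}, {"delta_pos": [0, 0, -15], "dr": [0, 0, 0]}, {"delta_pos": [0, 0, -12], "dr": [0, 0, 0]}, {"delta_pos": [0, 0, -8], "dr": [0, 0, 0]}, {"delta_pos": [0, 0, 0], "dr": [0, 0, 0]}, {"delta_pos": [0, 0, 0], "dr": [0, 0, 0]}, {"delta_pos": [0, 0, 0], "dr": [0, 0, 0]}])

```text
time_s: 9.75
position: [0.5058, -0.0245, 0.1108]
tool_rot: [[0.98, 0.197, 0.001], [0.197, -0.98, -0.0], [0.001, 0.001, -1.0]]
ft_force: [0.3, 0.1, 0.4]
grip_width: 0.051
```

Call:
arm_command(steps=[{"delta_pos": [0, 0, 0], "dr": [0, 0, 0]}, {"delta_pos": [0, 0, 0], "dr": [0, 0, 0]}, {"delta_pos": [0, 0, 0], "dr": [0, 0, 0]}, {"delta_pos": [0, 0, 0], "dr": [0, 0, 0]}, {"delta_pos": [0, 0, 0], "dr": [0, 0, 0]}, {"delta_pos": [0, 0, 0], "dr": [0, 0, 0]}, {"delta_pos": [0, 0, 0], "dr": [0, 0, 0]}], grip=0, squeeze=40)

```text
time_s: 10.45
position: [0.5058, -0.0245, 0.1108]
tool_rot: [[0.98, 0.197, 0.001], [0.197, -0.98, -0.0], [0.001, 0.0, -1.0]]
ft_force: [-0.6, 0.9, 4.9]
grip_width: 0.0229
```

Call:
arm_command(steps=[{"delta_pos": [0, 0, 10], "dr": [0, 0, 0]}, {"delta_pos": [0, 0, 20], "dr": [0, 0, 0]}, {"delta_pos": [0, 5, 15], "dr": [0, 0, 0]}, {"delta_pos": [-2, 15, 0], "dr": [0, 0, 0]}, {"delta_pos": [-4, 30, 0], "dr": [0, 0, 0]}, {"delta_pos": [-6, 40, 0], "dr": [0, 0, 0]}, {"delta_pos": [-6, 40, 0], "dr": [0, 0, 0]}, {"delta_pos": [-6, 40, 0], "dr": [0, 0, 0]}, {"delta_pos": [-6, 40, 0], "dr": [0, 0, 0]}, {"delta_pos": [-6, 40, 0], "dr": [0, 0, 0]}, {"delta_pos": [-5, 35, 0], "dr": [0, 0, 0]}, {"delta_pos": [-4, 22, 0], "dr": [0, 0, 0]}, {"delta_pos": [-1, 10, -10], "dr": [0, 0, 0]}, {"delta_pos": [0, 3, -10], "dr": [0, 0, 0]}, {"delta_pos": [0, 0, -10], "dr": [0, 0, 0]}, {"delta_pos": [0, 0, -7], "dr": [0, 0, 0]}, {"delta_pos": [0, 0, -6], "dr": [0, 0, 0]}, {"delta_pos": [0, 0, -5], "dr": [0, 0, 0]}, {"delta_pos": [0, 0, 0], "dr": [0, 0, 0]}, {"delta_pos": [0, 0, 0], "dr": [0, 0, 0]}])

```text
time_s: 12.45
position: [0.46, 0.2952, 0.1078]
tool_rot: [[0.98, 0.197, 0.001], [0.197, -0.98, 0.0], [0.001, -0.0, -1.0]]
ft_force: [0.4, -0.4, 3.2]
grip_width: 0.0226
```

Call:
arm_command(steps=[{"delta_pos": [0, 0, 0], "dr": [0, 0, 0]}, {"delta_pos": [0, 0, 0], "dr": [0, 0, 0]}, {"delta_pos": [0, 0, 0], "dr": [0, 0, 0]}, {"delta_pos": [0, 0, 0], "dr": [0, 0, 0]}, {"delta_pos": [0, 0, 5], "dr": [0, 0, 0]}, {"delta_pos": [0, 0, 20], "dr": [0, 0, 0]}, {"delta_pos": [0, 0, 25], "dr": [0, 0, 0]}], grip=0.6)

```text
time_s: 13.15
position: [0.4592, 0.2954, 0.1575]
tool_rot: [[0.98, 0.197, -0.002], [0.197, -0.98, -0.001], [-0.002, 0.0, -1.0]]
ft_force: [0.6, 0.7, 1.4]
grip_width: 0.0511
```

Call:
arm_command(steps=[{"delta_pos": [1, -10, 0], "dr": [0, 0, 0]}, {"delta_pos": [4, -28, 0], "dr": [0, 0, 0]}, {"delta_pos": [6, -42, 0], "dr": [0, 0, 0]}, {"delta_pos": [7, -42, 0], "dr": [0, 0, 0]}, {"delta_pos": [7, -42, 0], "dr": [0, 0, 0]}, {"delta_pos": [7, -42, 0], "dr": [0, 0, 0]}, {"delta_pos": [7, -42, 0], "dr": [0, 0, 0]}, {"delta_pos": [7, -42, 0], "dr": [0, 0, 0]}, {"delta_pos": [6, -42, 0], "dr": [0, 0, 0]}, {"delta_pos": [4, -30, 0], "dr": [0, 0, 0]}, {"delta_pos": [2, -15, -10], "dr": [0, 0, 0]}, {"delta_pos": [0, -7, -10], "dr": [0, 0, 0]}, {"delta_pos": [0, 0, -10], "dr": [0, 0, 0]}, {"delta_pos": [0, 0, 0], "dr": [0, 0, 0]}, {"delta_pos": [0, 0, 0], "dr": [0, 0, 0]}])

```text
time_s: 14.65
position: [0.5174, -0.0873, 0.127]
tool_rot: [[0.98, 0.199, -0.001], [0.199, -0.98, 0.0], [-0.001, -0.001, -1.0]]
ft_force: [-0.2, -0.5, 0.1]
grip_width: 0.0512
```

Call:
arm_command(steps=[{"delta_pos": [0, 0, -12], "dr": [0, 0, 0]}, {"delta_pos": [0, 0, -12], "dr": [0, 0, 0]}, {"delta_pos": [0, 0, -8], "dr": [0, 0, 0]}, {"delta_pos": [0, 0, -4], "dr": [0, 0, 0]}, {"delta_pos": [0, 0, 0], "dr": [0, 0, 0]}, {"delta_pos": [0, 0, 0], "dr": [0, 0, 0]}, {"delta_pos": [0, 0, 0], "dr": [0, 0, 0]}])

```text
time_s: 15.35
position: [0.5178, -0.0885, 0.0918]
tool_rot: [[0.98, 0.197, 0.001], [0.197, -0.98, -0.0], [0.001, 0.001, -1.0]]
ft_force: [-0.6, 0.2, -0.5]
grip_width: 0.0516
```

Call:
arm_command(steps=[{"delta_pos": [0, 0, 0], "dr": [0, 0, 0]}, {"delta_pos": [0, 0, 0], "dr": [0, 0, 0]}, {"delta_pos": [0, 0, 0], "dr": [0, 0, 0]}, {"delta_pos": [0, 0, 0], "dr": [0, 0, 0]}, {"delta_pos": [0, 0, 0], "dr": [0, 0, 0]}, {"delta_pos": [0, 0, 0], "dr": [0, 0, 0]}, {"delta_pos": [0, 0, 0], "dr": [0, 0, 0]}], grip=0, squeeze=40)

```text
time_s: 16.05
position: [0.5177, -0.0885, 0.0915]
tool_rot: [[0.98, 0.197, 0.0], [0.197, -0.98, -0.0], [0.0, 0.0, -1.0]]
ft_force: [0.7, -0.1, 3.7]
grip_width: 0.0215
```

Call:
arm_command(steps=[{"delta_pos": [0, 0, 10], "dr": [0, 0, 0]}, {"delta_pos": [0, 0, 20], "dr": [0, 0, 0]}, {"delta_pos": [-2, 5, 15], "dr": [0, 0, 0]}, {"delta_pos": [-6, 15, 0], "dr": [0, 0, 0]}, {"delta_pos": [-12, 30, 0], "dr": [0, 0, 0]}, {"delta_pos": [-16, 40, 0], "dr": [0, 0, 0]}, {"delta_pos": [-16, 40, 0], "dr": [0, 0, 0]}, {"delta_pos": [-16, 40, 0], "dr": [0, 0, 0]}, {"delta_pos": [-16, 40, 0], "dr": [0, 0, 0]}, {"delta_pos": [-16, 40, 0], "dr": [0, 0, 0]}, {"delta_pos": [-15, 40, 0], "dr": [0, 0, 0]}, {"delta_pos": [-15, 40, 0], "dr": [0, 0, 0]}, {"delta_pos": [-11, 28, 0], "dr": [0, 0, 0]}, {"delta_pos": [-4, 11, -10], "dr": [0, 0, 0]}, {"delta_pos": [-2, 5, -12], "dr": [0, 0, 0]}, {"delta_pos": [0, 0, -10], "dr": [0, 0, 0]}, {"delta_pos": [0, 0, -7], "dr": [0, 0, 0]}, {"delta_pos": [0, 0, -5], "dr": [0, 0, 0]}, {"delta_pos": [0, 0, -4], "dr": [0, 0, 0]}, {"delta_pos": [0, 0, 0], "dr": [0, 0, 0]}])

```text
time_s: 18.05
position: [0.3711, 0.2852, 0.0884]
tool_rot: [[0.981, 0.196, 0.001], [0.196, -0.981, 0.0], [0.001, -0.0, -1.0]]
ft_force: [0.4, -0.5, -1.6]
grip_width: 0.0221
```

Call:
arm_command(steps=[{"delta_pos": [0, 0, 0], "dr": [0, 0, 0]}, {"delta_pos": [0, 0, 0], "dr": [0, 0, 0]}])

```text
time_s: 18.25
position: [0.3706, 0.2853, 0.0884]
tool_rot: [[0.98, 0.197, 0.0], [0.197, -0.98, 0.0], [0.0, -0.0, -1.0]]
ft_force: [-0.4, -0.0, -2.2]
grip_width: 0.0218
```

Call:
arm_command(steps=[{"delta_pos": [0, 0, 0], "dr": [0, 0, 0]}, {"delta_pos": [0, 0, 0], "dr": [0, 0, 0]}, {"delta_pos": [0, 0, 0], "dr": [0, 0, 0]}, {"delta_pos": [0, 0, 0], "dr": [0, 0, 0]}, {"delta_pos": [0, 0, 5], "dr": [0, 0, 0]}, {"delta_pos": [0, 0, 20], "dr": [0, 0, 0]}, {"delta_pos": [0, 0, 35], "dr": [0, 0, 0]}], grip=0.6)

```text
time_s: 18.95
position: [0.3698, 0.2851, 0.148]
tool_rot: [[0.98, 0.197, -0.004], [0.197, -0.98, -0.002], [-0.004, 0.001, -1.0]]
ft_force: [0.0, -0.4, 0.2]
grip_width: 0.0512
```

Call:
arm_command(steps=[{"delta_pos": [0, -10, 25], "dr": [0, 0, 0]}, {"delta_pos": [10, -26, 30], "dr": [0, 0, 0]}, {"delta_pos": [15, -40, 30], "dr": [0, 0, 0]}, {"delta_pos": [20, -40, 16], "dr": [0, 0, 0]}, {"delta_pos": [20, -40, 0], "dr": [0, 0, 0]}, {"delta_pos": [20, -40, 0], "dr": [0, 0, 0]}, {"delta_pos": [20, -40, 0], "dr": [0, 0, 0]}, {"delta_pos": [20, -40, 0], "dr": [0, 0, 0]}, {"delta_pos": [14, -30, 0], "dr": [0, 0, 0]}, {"delta_pos": [7, -20, 0], "dr": [0, 0, 0]}, {"delta_pos": [3, -10, 0], "dr": [0, 0, 0]}, {"delta_pos": [0, 0, 0], "dr": [0, 0, 0]}, {"delta_pos": [0, 0, 0], "dr": [0, 0, 0]}, {"delta_pos": [0, 0, 0], "dr": [0, 0, 0]}])

```text
time_s: 20.35
position: [0.5186, -0.0477, 0.2483]
tool_rot: [[0.98, 0.199, 0.0], [0.199, -0.98, 0.0], [0.0, -0.0, -1.0]]
ft_force: [-0.2, -0.2, 0.4]
grip_width: 0.0511
```

```bash
python3 - <<'E'
from h import *
print(env.observe()["position"])
c,im=snap("wrist","w2.png"); np.save("w2.npy",c,allow_pickle=True)
E
```

```text
[ 0.5185612  -0.0476792   0.24829777]
```

View pics/w2.png

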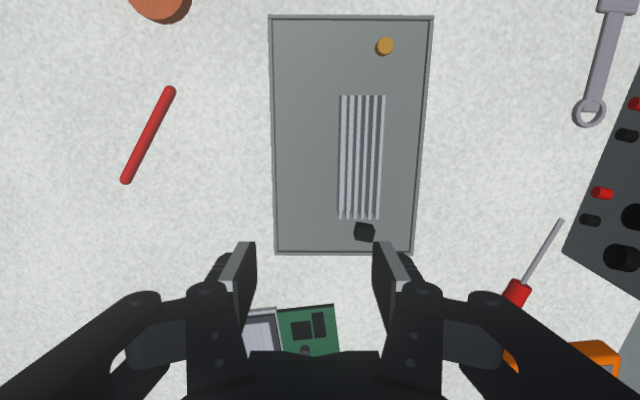

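The sink is clear of everything, with corners around (340,95), (386,96), (380,220) and (338,219). The relay sits at about (364,232). I'll crop it for precise corners.

```bash
python3 - <<'E'
from h import *
im=cv2.imread("pics/w2.png"); cv2.imwrite("pics/w2c.png",cv2.resize(im[85:245,320:420],None,fx=3.7,fy=3.7,interpolation=cv2.INTER_CUBIC))
E
```

```text
(no output)
```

View pics/w2c.png

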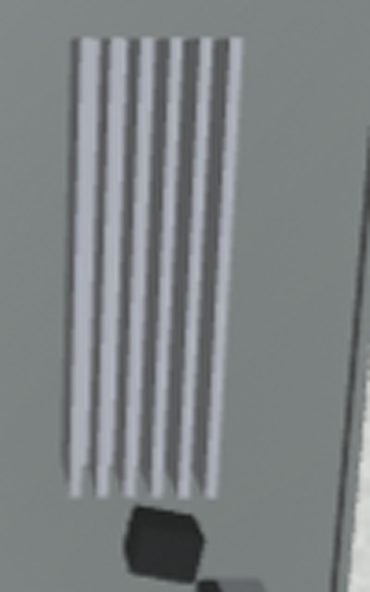

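```bash
python3 - <<'E'
from h import *
c=np.load("w2.npy",allow_pickle=True).item()
y=np.deg2rad(11.2); R=np.array([[np.cos(y),-np.sin(y)],[np.sin(y),np.cos(y)]]); T=np.array([.5455,-.0168])
P=np.array([onz(c,(a+.5)/3.7-.5+320,(b+.5)/3.7-.5+85,.042)[:2] for a,b in [(80,38),(244,38),(217,498),(69,498)]])
print(P.round(4),P.mean(0),cv2.minAreaRect((P*1000).astype(np.float32)))
d=(P[0]+P[1]-P[2]-P[3])/2; print("yaw of y",np.degrees(np.arctan2(-d[0],d[1])),"len",np.linalg.norm(d))
p=[onz(c,u,v,.012)[:2] for u,v in((269,16),(433,17),(412,255),(275,253))]; d=p[0]+p[1]-p[2]-p[3]; print("tray yaw",np.degrees(np.arctan2(-d[0],d[1])),np.mean(p,0))
rel=onz(c,320+163/3.7,85+530/3.7,.026); print("relay",rel, R.T@(rel[:2]-P.mean(0)))
E
```

```text
[[ 0.5287  0.0304]
 [ 0.5684  0.0385]
 [ 0.5916 -0.0793]
 [ 0.5521 -0.0873]] [ 0.56018564 -0.02440029] ((560.237548828125, -24.371665954589844), (40.515113830566406, 120.17569732666016), 11.219971656799316)
yaw of y 11.166048272810052 len 0.12002393624717454
tray yaw 11.085686830436059 [ 0.54792423 -0.01687266]
relay [ 0.58346197 -0.09696944  0.026     ] [ 0.00873761 -0.07570815]
```

Call:
arm_command(steps=[{"delta_pos": [-2, -15, 0], "dr": [0, 0, 0]}, {"delta_pos": [-6, -35, 0], "dr": [0, 0, 0]}, {"delta_pos": [-8, -45, 0], "dr": [0, 0, 0]}, {"delta_pos": [-8, -45, 0], "dr": [0, 0, 0]}, {"delta_pos": [-8, -45, 0], "dr": [0, 0, 0]}, {"delta_pos": [-8, -45, 0], "dr": [0, 0, 0]}, {"delta_pos": [-6, -35, 0], "dr": [0, 0, 0]}, {"delta_pos": [-4, -25, 0], "dr": [0, 0, 0]}, {"delta_pos": [0, 0, 0], "dr": [0, 0, 0]}, {"delta_pos": [0, 0, 0], "dr": [0, 0, 0]}, {"delta_pos": [0, 0, 0], "dr": [0, 0, 0]}])

```text
time_s: 21.5
position: [0.4689, -0.3381, 0.2482]
tool_rot: [[0.98, 0.198, -0.0], [0.198, -0.98, 0.0], [0.0, -0.0, -1.0]]
ft_force: [0.4, 0.5, -0.4]
grip_width: 0.0511
```

```bash
python3 - <<'E'
from h import *
print(env.observe()["position"])
c,im=snap("wrist","w3.png"); np.save("w3.npy",c,allow_pickle=True)
cv2.imwrite("pics/w3c.png",cv2.resize(im[60:260,230:500],None,fx=2.9,fy=2.9,interpolation=cv2.INTER_CUBIC))
E
```

```text
[ 0.46891613 -0.33811118  0.24816603]
```

View pics/w3c.png

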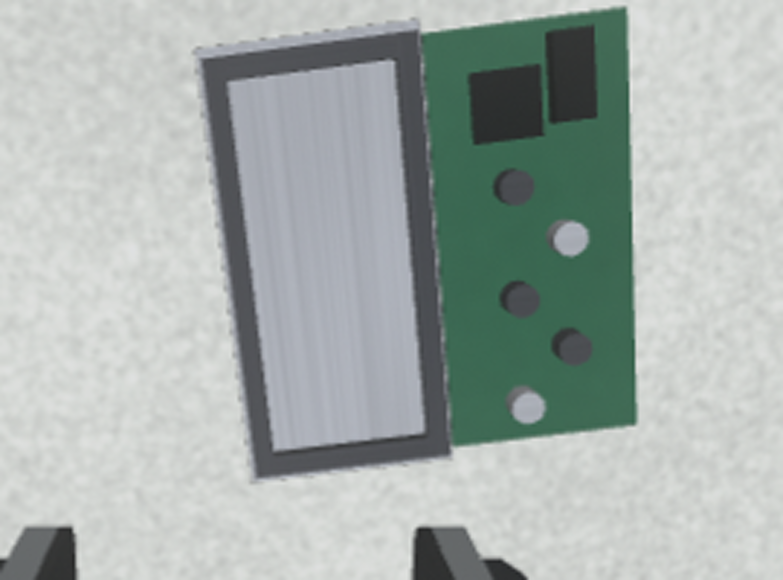

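The lips' outer corners in the crop are (203,60), (419,32), (451,455) and (257,479). The seat's inner corners are (228,80), (395,60), (425,433) and (274,452).

```bash
python3 - <<'E'
from h import *
c=np.load("w3.npy",allow_pickle=True).item()
for n,Q,z in(("lip",[(203,60),(419,32),(451,455),(257,479)],.014),("seat",[(228,80),(395,60),(425,433),(274,452)],.009)):
    P=np.array([onz(c,(a+.5)/2.9-.5+230,(b+.5)/2.9-.5+60,z)[:2] for a,b in Q]); d=P[0]+P[1]-P[2]-P[3]
    print(n,P.mean(0).round(4),cv2.minAreaRect((P*1000).astype(np.float32)),np.degrees(np.arctan2(-d[0],d[1])))
E
```

```text
lip [ 0.497  -0.3139] ((497.1107177734375, -313.9248046875), (73.5453109741211, 151.58847045898438), 18.518138885498047) 18.581257985846786
seat [ 0.4966 -0.3136] ((496.5971374511719, -313.58123779296875), (57.688819885253906, 136.13558959960938), 18.547605514526367) 18.541086182343513
```

Call:
arm_command(steps=[{"delta_pos": [3, 12, 0], "dr": [0, 0, 0]}, {"delta_pos": [9, 34, 0], "dr": [0, 0, 0]}, {"delta_pos": [13, 45, 0], "dr": [0, 0, 0]}, {"delta_pos": [13, 45, -10], "dr": [0, 0, 0]}, {"delta_pos": [13, 45, -20], "dr": [0, 0, 0]}, {"delta_pos": [13, 45, -30], "dr": [0, 0, 0]}, {"delta_pos": [12, 40, -30], "dr": [0, 0, 0]}, {"delta_pos": [8, 30, -30], "dr": [0, 0, 0]}, {"delta_pos": [4, 13, -20], "dr": [0, 0, 0]}, {"delta_pos": [2, 7, -10], "dr": [0, 0, 0]}, {"delta_pos": [0, 0, 0], "dr": [0, 0, 0]}, {"delta_pos": [0, 0, 0], "dr": [0, 0, 0]}, {"delta_pos": [0, 0, 0], "dr": [0, 0, 0]}], grip=0.75)

```text
time_s: 22.85
position: [0.5574, -0.0301, 0.1035]
tool_rot: [[0.981, 0.196, 0.002], [0.196, -0.981, -0.001], [0.002, 0.001, -1.0]]
ft_force: [-0.5, 0.0, 0.2]
grip_width: 0.0642
```

Call:
arm_command(steps=[{"delta_pos": [0, 0, -20], "dr": [0, 0, 0]}, {"delta_pos": [0, 0, -20], "dr": [0, 0, 0]}, {"delta_pos": [0, 0, -12], "dr": [0, 0, 0]}, {"delta_pos": [0, 0, -6], "dr": [0, 0, 0]}, {"delta_pos": [0, 0, -4], "dr": [0, 0, 0]}, {"delta_pos": [0, 0, 0], "dr": [0, 0, 0]}, {"delta_pos": [0, 0, 0], "dr": [0, 0, 0]}])

```text
time_s: 23.55
position: [0.5574, -0.0294, 0.0409]
tool_rot: [[0.98, 0.197, 0.001], [0.197, -0.98, -0.0], [0.001, 0.0, -1.0]]
ft_force: [-0.7, -1.2, -0.4]
grip_width: 0.0641
```

Call:
arm_command(steps=[{"delta_pos": [0, 0, 0], "dr": [0, 0, 0]}, {"delta_pos": [0, 0, 0], "dr": [0, 0, 0]}, {"delta_pos": [0, 0, 0], "dr": [0, 0, 0]}, {"delta_pos": [0, 0, 0], "dr": [0, 0, 0]}, {"delta_pos": [0, 0, 0], "dr": [0, 0, 0]}, {"delta_pos": [0, 0, 0], "dr": [0, 0, 0]}, {"delta_pos": [0, 0, 0], "dr": [0, 0, 0]}], grip=0, squeeze=60)

```text
time_s: 24.25
position: [0.5576, -0.0294, 0.0411]
tool_rot: [[0.98, 0.197, 0.002], [0.197, -0.98, -0.0], [0.002, 0.001, -1.0]]
ft_force: [-0.0, 0.5, 5.2]
grip_width: 0.0389
```

Call:
arm_command(steps=[{"delta_pos": [0, 0, 8], "dr": [0, 0, 0]}, {"delta_pos": [0, 0, 20], "dr": [0, 0, 0]}, {"delta_pos": [0, 0, 25], "dr": [0, 0, 0]}, {"delta_pos": [0, -5, 12], "dr": [0, 0, 0]}, {"delta_pos": [-3, -15, 0], "dr": [0, 0, 0]}, {"delta_pos": [-6, -30, 0], "dr": [0, 0, 1]}, {"delta_pos": [-8, -38, 0], "dr": [0, 0, 1]}, {"delta_pos": [-8, -38, 0], "dr": [0, 0, 1]}, {"delta_pos": [-8, -38, 0], "dr": [0, 0, 1]}, {"delta_pos": [-8, -38, 0], "dr": [0, 0, 1]}, {"delta_pos": [-8, -38, 0], "dr": [0, 0, 1]}, {"delta_pos": [-6, -28, 0], "dr": [0, 0, 1.2]}, {"delta_pos": [-3, -15, 0], "dr": [0, 0, 0]}, {"delta_pos": [-1, -6, 0], "dr": [0, 0, 0]}, {"delta_pos": [0, 0, 0], "dr": [0, 0, 0]}, {"delta_pos": [0, 0, 0], "dr": [0, 0, 0]}, {"delta_pos": [0, 0, 0], "dr": [0, 0, 0]}])

```text
time_s: 25.95
position: [0.4983, -0.3171, 0.1053]
tool_rot: [[0.947, 0.32, -0.0], [0.32, -0.947, 0.0], [-0.0, -0.0, -1.0]]
ft_force: [0.6, 0.3, -1.7]
grip_width: 0.0389
```

```bash
python3 - <<'E'
from h import *
o=env.observe(); r=o["tool_rot"]; print(o["position"],np.degrees(np.arctan2(r[1][0],r[0][0])))
c,im=snap("wrist","w4.png"); np.save("w4.npy",c,allow_pickle=True)
E
```

```text
[ 0.49834187 -0.31705194  0.10525665] 18.65324040514448
```

View pics/w4.png

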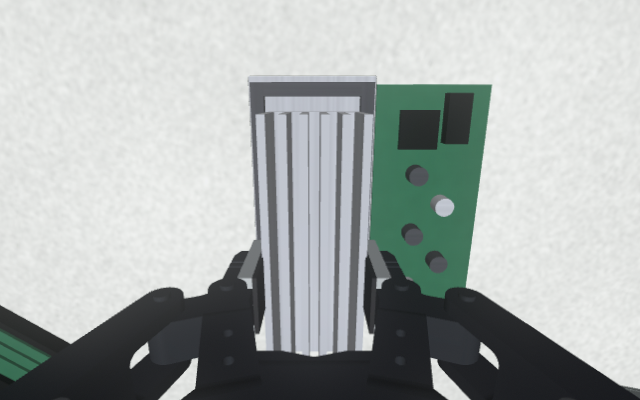

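The sink hangs level over the frame and is parallel to the lips. Its +y end is at (314,114), and I check that point before descending.

```bash
python3 - <<'E'
from h import *
c=np.load("w4.npy",allow_pickle=True).item()
print(onz(c,256,114,.1063),onz(c,371,114,.1063), "expect mid (.4775,-.256)")
E
```

```text
[ 0.45931958 -0.26207382  0.1063    ] [ 0.49615937 -0.24965248  0.1063    ] expect mid (.4775,-.256)
```

Call:
arm_command(steps=[{"delta_pos": [0, -1, -10], "dr": [0, 0, 0]}, {"delta_pos": [0, 0, -15], "dr": [0, 0, 0]}, {"delta_pos": [0, 0, -10], "dr": [0, 0, 0]}, {"delta_pos": [0, 0, -5], "dr": [0, 0, 0]}, {"delta_pos": [0, 0, 0], "dr": [0, 0, 0]}, {"delta_pos": [0, 0, 0], "dr": [0, 0, 0]}])

```text
time_s: 26.6
position: [0.4982, -0.3194, 0.0655]
tool_rot: [[0.948, 0.319, 0.0], [0.319, -0.948, -0.0], [0.0, 0.0, -1.0]]
ft_force: [0.0, -0.4, -1.6]
grip_width: 0.0389
```

Call:
arm_command(steps=[{"delta_pos": [0, 1.5, -8], "dr": [0, 0, 0]}, {"delta_pos": [0, 0, -6], "dr": [0, 0, 0]}, {"delta_pos": [0, 0, -4], "dr": [0, 0, 0]}, {"delta_pos": [0, 0, -2], "dr": [0, 0, 0]}, {"delta_pos": [0, 0, -2], "dr": [0, 0, 0]}, {"delta_pos": [0, 0, 0], "dr": [0, 0, 0]}, {"delta_pos": [0, 0, 0], "dr": [0, 0, 0]}])

```text
time_s: 27.3
position: [0.4981, -0.3178, 0.0434]
tool_rot: [[0.948, 0.319, 0.0], [0.319, -0.948, -0.0], [0.0, 0.0, -1.0]]
ft_force: [0.2, 0.5, -2.4]
grip_width: 0.0389
```

Call:
arm_command(steps=[{"delta_pos": [0, 0, -0.5], "dr": [0, 0, 0]}, {"delta_pos": [0, 0, 0], "dr": [0, 0, 0]}])

```text
time_s: 27.5
position: [0.4981, -0.3179, 0.0432]
tool_rot: [[0.948, 0.319, 0.0], [0.319, -0.948, -0.0], [0.0, 0.0, -1.0]]
ft_force: [-0.9, 0.8, 2.1]
grip_width: 0.0389
```

Call:
arm_command(steps=[{"delta_pos": [0, 0, 0], "dr": [0, 0, 0]}, {"delta_pos": [0, 0, 0], "dr": [0, 0, 0]}, {"delta_pos": [0, 0, 0], "dr": [0, 0, 0]}, {"delta_pos": [0, 0, 5], "dr": [0, 0, 0]}, {"delta_pos": [0, 0, 15], "dr": [0, 0, 0]}, {"delta_pos": [0, 0, 30], "dr": [0, 0, 0]}, {"delta_pos": [0, 0, 40], "dr": [0, 0, 0]}, {"delta_pos": [0, 0, 40], "dr": [0, 0, 0]}, {"delta_pos": [0, 0, 40], "dr": [0, 0, 0]}, {"delta_pos": [0, 0, 20], "dr": [0, 0, 0]}, {"delta_pos": [0, 0, 0], "dr": [0, 0, 0]}, {"delta_pos": [0, 0, 0], "dr": [0, 0, 0]}], grip=0.6)

```text
time_s: 28.7
position: [0.4978, -0.3176, 0.2325]
tool_rot: [[0.948, 0.319, -0.0], [0.319, -0.948, 0.0], [-0.0, -0.0, -1.0]]
ft_force: [-0.6, 0.9, -0.1]
grip_width: 0.0509
```

```bash
python3 - <<'E'
from h import *
print(env.observe()["position"])
c,im=snap("wrist","w5.png"); np.save("w5.npy",c,allow_pickle=True)
cs,s=snap("scene","s5.png")
a=cv2.resize(s[140:290,130:510],None,fx=2,fy=2); b=im[100:400]
cv2.imwrite("pics/v5.png",np.vstack([cv2.resize(a,(640,253)),b]))
E
```

```text
[ 0.49783027 -0.31759623  0.23251009]
```

View pics/v5.png

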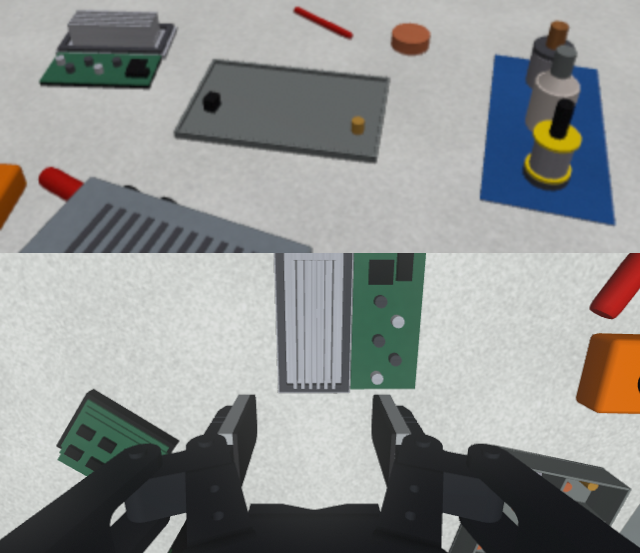

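The sink sits inside its frame, and the three objects stand upright on the mat. I'll check the seated corners: the near-end corners are at about (289,235) and (341,235).

```bash
python3 - <<'E'
from h import *
c=np.load("w5.npy",allow_pickle=True).item()
P=[onz(c,u,v,.044)[:2] for u,v in((287,107),(347,107),(341,235),(289,235))]; d=P[0]+P[1]-P[2]-P[3]
print(np.round(P,4),np.mean(P,0),np.degrees(np.arctan2(-d[0],d[1])),np.linalg.norm(d)/2)
E
```

```text
[[ 0.4556 -0.2641]
 [ 0.5052 -0.2475]
 [ 0.5406 -0.3616]
 [ 0.4931 -0.3775]] [ 0.49862874 -0.31267218] 17.770518232002207 0.11941019886100988
```

Call:
arm_command(steps=[{"delta_pos": [-4, 12, 0], "dr": [0, 0, -1]}, {"delta_pos": [-12, 35, 0], "dr": [0, 0, -1]}, {"delta_pos": [-16, 45, 0], "dr": [0, 0, -1]}, {"delta_pos": [-16, 45, 0], "dr": [0, 0, -1]}, {"delta_pos": [-16, 45, 0], "dr": [0, 0, -1]}, {"delta_pos": [-16, 45, 0], "dr": [0, 0, -1]}, {"delta_pos": [-10, 45, 0], "dr": [0, 0, -1.3]}, {"delta_pos": [-10, 45, 0], "dr": [0, 0, 0]}, {"delta_pos": [-10, 45, 0], "dr": [0, 0, 0]}, {"delta_pos": [-10, 45, 0], "dr": [0, 0, 0]}, {"delta_pos": [-4, 45, 0], "dr": [0, 0, 0]}, {"delta_pos": [-2, 45, 0], "dr": [0, 0, 0]}, {"delta_pos": [-1, 45, 0], "dr": [0, 0, 0]}, {"delta_pos": [0, 35, 0], "dr": [0, 0, 0]}, {"delta_pos": [0, 18, 0], "dr": [0, 0, 0]}, {"delta_pos": [0, 8, 0], "dr": [0, 0, 0]}, {"delta_pos": [0, 0, 0], "dr": [0, 0, 0]}, {"delta_pos": [0, 0, 0], "dr": [0, 0, 0]}, {"delta_pos": [0, 0, 0], "dr": [0, 0, 0]}])

```text
time_s: 30.7
position: [0.371, 0.2843, 0.2328]
tool_rot: [[0.981, 0.194, -0.0], [0.194, -0.981, -0.0], [-0.0, 0.0, -1.0]]
ft_force: [-1.5, 0.1, 0.5]
grip_width: 0.0509
```

Call:
arm_command(steps=[{"delta_pos": [0, 0, -15], "dr": [0, 0, 0]}, {"delta_pos": [0, 0, -35], "dr": [0, 0, 0]}, {"delta_pos": [0, 0, -25], "dr": [0, 0, 0]}, {"delta_pos": [0, 0, -15], "dr": [0, 0, 0]}, {"delta_pos": [0, 0, 0], "dr": [0, 0, 0]}, {"delta_pos": [0, 0, 0], "dr": [0, 0, 0]}, {"delta_pos": [0, 0, 0], "dr": [0, 0, 0]}])

```text
time_s: 31.4
position: [0.3716, 0.2852, 0.1438]
tool_rot: [[0.981, 0.195, 0.002], [0.195, -0.981, 0.001], [0.002, -0.0, -1.0]]
ft_force: [-0.4, 0.1, -0.6]
grip_width: 0.0509
```

Call:
arm_command(steps=[{"delta_pos": [-0.7, 0, -15], "dr": [0, 0, 0.1]}, {"delta_pos": [0, 0, -15], "dr": [0, 0, 0]}, {"delta_pos": [0, 0, -12], "dr": [0, 0, 0]}, {"delta_pos": [0, 0, -8], "dr": [0, 0, 0]}, {"delta_pos": [0, 0, -5], "dr": [0, 0, 0]}, {"delta_pos": [0, 0, 0], "dr": [0, 0, 0]}, {"delta_pos": [0, 0, 0], "dr": [0, 0, 0]}, {"delta_pos": [0, 0, 0], "dr": [0, 0, 0]}])

```text
time_s: 32.2
position: [0.3706, 0.2853, 0.0883]
tool_rot: [[0.98, 0.197, 0.001], [0.197, -0.98, 0.0], [0.001, -0.0, -1.0]]
ft_force: [0.3, 0.4, -0.6]
grip_width: 0.0513
```

Call:
arm_command(steps=[{"delta_pos": [0, 0, 0], "dr": [0, 0, 0]}, {"delta_pos": [0, 0, 0], "dr": [0, 0, 0]}, {"delta_pos": [0, 0, 0], "dr": [0, 0, 0]}, {"delta_pos": [0, 0, 0], "dr": [0, 0, 0]}, {"delta_pos": [0, 0, 0], "dr": [0, 0, 0]}, {"delta_pos": [0, 0, 0], "dr": [0, 0, 0]}, {"delta_pos": [0, 0, 0], "dr": [0, 0, 0]}], grip=0, squeeze=40)

```text
time_s: 32.9
position: [0.3705, 0.2853, 0.0881]
tool_rot: [[0.98, 0.197, 0.001], [0.197, -0.98, 0.0], [0.001, -0.0, -1.0]]
ft_force: [-0.5, -0.7, 6.3]
grip_width: 0.0217
```

Call:
arm_command(steps=[{"delta_pos": [0, 0, 10], "dr": [0, 0, 0]}, {"delta_pos": [0, 0, 22], "dr": [0, 0, 0]}, {"delta_pos": [2, -5, 18], "dr": [0, 0, 0]}, {"delta_pos": [6, -15, 0], "dr": [0, 0, 0]}, {"delta_pos": [12, -30, 0], "dr": [0, 0, 0]}, {"delta_pos": [16, -40, 0], "dr": [0, 0, 0]}, {"delta_pos": [16, -40, 0], "dr": [0, 0, 0]}, {"delta_pos": [16, -40, 0], "dr": [0, 0, 0]}, {"delta_pos": [16, -40, 0], "dr": [0, 0, 0]}, {"delta_pos": [16, -40, 0], "dr": [0, 0, 0]}, {"delta_pos": [15, -40, 0], "dr": [0, 0, 0]}, {"delta_pos": [15, -40, 0], "dr": [0, 0, 0]}, {"delta_pos": [11, -28, 0], "dr": [0, 0, 0]}, {"delta_pos": [4, -11, -10], "dr": [0, 0, 0]}, {"delta_pos": [2, -5, -15], "dr": [0, 0, 0]}, {"delta_pos": [0, 0, -10], "dr": [0, 0, 0]}, {"delta_pos": [0, 0, 0], "dr": [0, 0, 0]}, {"delta_pos": [0, 0, 0], "dr": [0, 0, 0]}, {"delta_pos": [0, 0, 0], "dr": [0, 0, 0]}])

```text
time_s: 34.8
position: [0.5174, -0.0882, 0.1033]
tool_rot: [[0.98, 0.198, 0.001], [0.198, -0.98, -0.0], [0.001, 0.0, -1.0]]
ft_force: [-1.2, -0.5, -2.0]
grip_width: 0.0219
```

Call:
arm_command(steps=[{"delta_pos": [0.2, -0.2, -5], "dr": [0, 0, 0]}, {"delta_pos": [0, 0, -4], "dr": [0, 0, 0]}, {"delta_pos": [0, 0, -2.5], "dr": [0, 0, 0]}, {"delta_pos": [0, 0, 0], "dr": [0, 0, 0]}, {"delta_pos": [0, 0, 0], "dr": [0, 0, 0]}, {"delta_pos": [0, 0, 0], "dr": [0, 0, 0]}])

```text
time_s: 35.4
position: [0.5175, -0.089, 0.0912]
tool_rot: [[0.98, 0.197, -0.0], [0.197, -0.98, 0.0], [-0.0, -0.0, -1.0]]
ft_force: [0.9, 0.3, -1.9]
grip_width: 0.0218
```

Call:
arm_command(steps=[{"delta_pos": [0, 0, 0], "dr": [0, 0, 0]}, {"delta_pos": [0, 0, 0], "dr": [0, 0, 0]}, {"delta_pos": [0, 0, 0], "dr": [0, 0, 0]}, {"delta_pos": [0, 0, 0], "dr": [0, 0, 0]}, {"delta_pos": [0, 0, 5], "dr": [0, 0, 0]}, {"delta_pos": [0, 0, 20], "dr": [0, 0, 0]}, {"delta_pos": [0, 0, 30], "dr": [0, 0, 0]}, {"delta_pos": [0, 0, 10], "dr": [0, 0, 0]}], grip=0.6)

```text
time_s: 36.2
position: [0.5184, -0.0893, 0.159]
tool_rot: [[0.98, 0.197, 0.004], [0.197, -0.98, -0.002], [0.004, 0.002, -1.0]]
ft_force: [-0.3, 0.6, -0.2]
grip_width: 0.0512
```

Call:
arm_command(steps=[{"delta_pos": [-1, 10, 0], "dr": [0, 0, 0]}, {"delta_pos": [-4, 28, 0], "dr": [0, 0, 0]}, {"delta_pos": [-6, 42, 0], "dr": [0, 0, 0]}, {"delta_pos": [-7, 42, 0], "dr": [0, 0, 0]}, {"delta_pos": [-7, 42, 0], "dr": [0, 0, 0]}, {"delta_pos": [-7, 42, 0], "dr": [0, 0, 0]}, {"delta_pos": [-7, 42, 0], "dr": [0, 0, 0]}, {"delta_pos": [-7, 42, 0], "dr": [0, 0, 0]}, {"delta_pos": [-6, 42, 0], "dr": [0, 0, 0]}, {"delta_pos": [-4, 30, 0], "dr": [0, 0, 0]}, {"delta_pos": [-2, 15, 0], "dr": [0, 0, 0]}, {"delta_pos": [0, 7, 0], "dr": [0, 0, 0]}, {"delta_pos": [0, 0, 0], "dr": [0, 0, 0]}, {"delta_pos": [0, 0, 0], "dr": [0, 0, 0]}, {"delta_pos": [0, 0, 0], "dr": [0, 0, 0]}, {"delta_pos": [0, 0, 0], "dr": [0, 0, 0]}])

```text
time_s: 37.8
position: [0.4598, 0.2942, 0.1563]
tool_rot: [[0.981, 0.196, -0.0], [0.196, -0.981, -0.0], [-0.0, 0.0, -1.0]]
ft_force: [-0.1, 0.1, 0.6]
grip_width: 0.0513
```

Call:
arm_command(steps=[{"delta_pos": [0, 0.6, -12], "dr": [0, 0, 0]}, {"delta_pos": [0, 0, -15], "dr": [0, 0, 0]}, {"delta_pos": [0, 0, -12], "dr": [0, 0, 0]}, {"delta_pos": [0, 0, -9.5], "dr": [0, 0, 0]}, {"delta_pos": [0, 0, 0], "dr": [0, 0, 0]}, {"delta_pos": [0, 0, 0], "dr": [0, 0, 0]}, {"delta_pos": [0, 0, 0], "dr": [0, 0, 0]}, {"delta_pos": [0, 0, 0], "dr": [0, 0, 0]}])

```text
time_s: 38.6
position: [0.4597, 0.2957, 0.1083]
tool_rot: [[0.98, 0.197, 0.001], [0.197, -0.98, 0.0], [0.001, -0.0, -1.0]]
ft_force: [0.6, -0.5, 0.4]
grip_width: 0.0512
```

Call:
arm_command(steps=[{"delta_pos": [0, 0, 0], "dr": [0, 0, 0]}, {"delta_pos": [0, 0, 0], "dr": [0, 0, 0]}, {"delta_pos": [0, 0, 0], "dr": [0, 0, 0]}, {"delta_pos": [0, 0, 0], "dr": [0, 0, 0]}, {"delta_pos": [0, 0, 0], "dr": [0, 0, 0]}, {"delta_pos": [0, 0, 0], "dr": [0, 0, 0]}, {"delta_pos": [0, 0, 0], "dr": [0, 0, 0]}], grip=0, squeeze=40)

```text
time_s: 39.3
position: [0.4597, 0.2957, 0.1081]
tool_rot: [[0.98, 0.197, 0.001], [0.197, -0.98, 0.0], [0.001, -0.0, -1.0]]
ft_force: [1.2, -1.0, 5.5]
grip_width: 0.0227
```

Call:
arm_command(steps=[{"delta_pos": [0, 0, 10], "dr": [0, 0, 0]}, {"delta_pos": [0, 0, 22], "dr": [0, 0, 0]}, {"delta_pos": [0, -5, 18], "dr": [0, 0, 0]}, {"delta_pos": [2, -15, 0], "dr": [0, 0, 0]}, {"delta_pos": [4, -30, 0], "dr": [0, 0, 0]}, {"delta_pos": [6, -40, 0], "dr": [0, 0, 0]}, {"delta_pos": [6, -40, 0], "dr": [0, 0, 0]}, {"delta_pos": [6, -40, 0], "dr": [0, 0, 0]}, {"delta_pos": [6, -40, 0], "dr": [0, 0, 0]}, {"delta_pos": [6, -40, 0], "dr": [0, 0, 0]}, {"delta_pos": [5, -35, 0], "dr": [0, 0, 0]}, {"delta_pos": [4, -22, 0], "dr": [0, 0, 0]}, {"delta_pos": [1, -9, 0], "dr": [0, 0, 0]}, {"delta_pos": [0, -4, 0], "dr": [0, 0, 0]}, {"delta_pos": [0, 0, -10], "dr": [0, 0, 0]}, {"delta_pos": [0, 0, -15], "dr": [0, 0, 0]}, {"delta_pos": [0, 0, -10], "dr": [0, 0, 0]}, {"delta_pos": [0, 0, 0], "dr": [0, 0, 0]}, {"delta_pos": [0, 0, 0], "dr": [0, 0, 0]}, {"delta_pos": [0, 0, 0], "dr": [0, 0, 0]}])

```text
time_s: 41.3
position: [0.5058, -0.0242, 0.1232]
tool_rot: [[0.98, 0.198, 0.001], [0.198, -0.98, -0.0], [0.001, 0.0, -1.0]]
ft_force: [0.3, 0.5, -1.3]
grip_width: 0.0225
```

Call:
arm_command(steps=[{"delta_pos": [0, 0.3, -5], "dr": [0, 0, 0]}, {"delta_pos": [0, 0, -4], "dr": [0, 0, 0]}, {"delta_pos": [0, 0, -3], "dr": [0, 0, 0]}, {"delta_pos": [0, 0, 0], "dr": [0, 0, 0]}, {"delta_pos": [0, 0, 0], "dr": [0, 0, 0]}, {"delta_pos": [0, 0, 0], "dr": [0, 0, 0]}])

```text
time_s: 41.9
position: [0.5058, -0.0241, 0.111]
tool_rot: [[0.98, 0.197, 0.001], [0.197, -0.98, -0.0], [0.001, 0.0, -1.0]]
ft_force: [-0.2, 1.1, 3.7]
grip_width: 0.0228
```

Call:
arm_command(steps=[{"delta_pos": [0, 0, 0], "dr": [0, 0, 0]}, {"delta_pos": [0, 0, 0], "dr": [0, 0, 0]}, {"delta_pos": [0, 0, 0], "dr": [0, 0, 0]}, {"delta_pos": [0, 0, 0], "dr": [0, 0, 0]}, {"delta_pos": [0, 0, 5], "dr": [0, 0, 0]}, {"delta_pos": [0, 0, 20], "dr": [0, 0, 0]}, {"delta_pos": [0, 0, 20], "dr": [0, 0, 0]}, {"delta_pos": [0, 0, 0], "dr": [0, 0, 0]}], grip=0.6)

```text
time_s: 42.7
position: [0.5066, -0.0243, 0.1582]
tool_rot: [[0.98, 0.197, 0.005], [0.197, -0.98, -0.001], [0.004, 0.002, -1.0]]
ft_force: [0.4, 0.2, 0.2]
grip_width: 0.0516
```

Call:
arm_command(steps=[{"delta_pos": [1, 10, 0], "dr": [0, 0, 0]}, {"delta_pos": [3, 25, 0], "dr": [0, 0, 0]}, {"delta_pos": [5, 40, 0], "dr": [0, 0, 0]}, {"delta_pos": [5, 40, 0], "dr": [0, 0, 0]}, {"delta_pos": [6, 40, 0], "dr": [0, 0, 0]}, {"delta_pos": [6, 40, 0], "dr": [0, 0, 0]}, {"delta_pos": [5, 40, 0], "dr": [0, 0, 0]}, {"delta_pos": [5, 40, 0], "dr": [0, 0, 0]}, {"delta_pos": [4, 30, 0], "dr": [0, 0, 0]}, {"delta_pos": [2, 17, 0], "dr": [0, 0, 0]}, {"delta_pos": [1, 8, -10], "dr": [0, 0, 0]}, {"delta_pos": [0, 0, -15], "dr": [0, 0, 0]}, {"delta_pos": [0, 0, 0], "dr": [0, 0, 0]}, {"delta_pos": [0, 0, 0], "dr": [0, 0, 0]}, {"delta_pos": [0, 0, 0], "dr": [0, 0, 0]}])

```text
time_s: 44.2
position: [0.5488, 0.3056, 0.1311]
tool_rot: [[0.98, 0.197, 0.0], [0.197, -0.98, 0.0], [0.0, -0.0, -1.0]]
ft_force: [-0.6, -1.1, 0.6]
grip_width: 0.0511
```

Call:
arm_command(steps=[{"delta_pos": [0, 0, -12], "dr": [0, 0, 0]}, {"delta_pos": [0, 0, -14], "dr": [0, 0, 0]}, {"delta_pos": [0, 0, -9], "dr": [0, 0, 0]}, {"delta_pos": [0, 0, -5], "dr": [0, 0, 0]}, {"delta_pos": [0, 0, 0], "dr": [0, 0, 0]}, {"delta_pos": [0, 0, 0], "dr": [0, 0, 0]}, {"delta_pos": [0, 0, 0], "dr": [0, 0, 0]}, {"delta_pos": [0, 0, 0], "dr": [0, 0, 0]}])

```text
time_s: 45.0
position: [0.5487, 0.306, 0.0913]
tool_rot: [[0.98, 0.197, 0.001], [0.197, -0.98, 0.0], [0.001, -0.0, -1.0]]
ft_force: [0.8, -0.0, -0.5]
grip_width: 0.0513
```

Call:
arm_command(steps=[{"delta_pos": [0, 0, 0], "dr": [0, 0, 0]}, {"delta_pos": [0, 0, 0], "dr": [0, 0, 0]}, {"delta_pos": [0, 0, 0], "dr": [0, 0, 0]}, {"delta_pos": [0, 0, 0], "dr": [0, 0, 0]}, {"delta_pos": [0, 0, 0], "dr": [0, 0, 0]}, {"delta_pos": [0, 0, 0], "dr": [0, 0, 0]}, {"delta_pos": [0, 0, 0], "dr": [0, 0, 0]}, {"delta_pos": [0, 0, 0], "dr": [0, 0, 0]}], grip=0, squeeze=40)

```text
time_s: 45.8
position: [0.5487, 0.3059, 0.091]
tool_rot: [[0.98, 0.197, 0.001], [0.197, -0.98, 0.0], [0.001, -0.0, -1.0]]
ft_force: [0.9, -0.1, 2.5]
grip_width: 0.0169
```

Call:
arm_command(steps=[{"delta_pos": [0, 0, 10], "dr": [0, 0, 0]}, {"delta_pos": [0, 0, 22], "dr": [0, 0, 0]}, {"delta_pos": [0, -5, 18], "dr": [0, 0, 0]}, {"delta_pos": [-3, -15, 0], "dr": [0, 0, 0]}, {"delta_pos": [-6, -25, 0], "dr": [0, 0, 0]}, {"delta_pos": [-7, -32, 0], "dr": [0, 0, 0]}, {"delta_pos": [-7, -32, 0], "dr": [0, 0, 0]}, {"delta_pos": [-7, -32, 0], "dr": [0, 0, 0]}, {"delta_pos": [-7, -32, 0], "dr": [0, 0, 0]}, {"delta_pos": [-7, -32, 0], "dr": [0, 0, 0]}, {"delta_pos": [-6, -27, 0], "dr": [0, 0, 0]}, {"delta_pos": [-4, -20, 0], "dr": [0, 0, 0]}, {"delta_pos": [-2, -10, 0], "dr": [0, 0, 0]}, {"delta_pos": [0, -5, -10], "dr": [0, 0, 0]}, {"delta_pos": [0, 0, -15], "dr": [0, 0, 0]}, {"delta_pos": [0, 0, -10], "dr": [0, 0, 0]}, {"delta_pos": [0, 0, 0], "dr": [0, 0, 0]}, {"delta_pos": [0, 0, 0], "dr": [0, 0, 0]}, {"delta_pos": [0, 0, 0], "dr": [0, 0, 0]}])

```text
time_s: 47.7
position: [0.4929, 0.0392, 0.1062]
tool_rot: [[0.98, 0.198, 0.001], [0.198, -0.98, -0.0], [0.001, 0.0, -1.0]]
ft_force: [0.3, -0.2, -3.8]
grip_width: 0.0169
```

Call:
arm_command(steps=[{"delta_pos": [0, 0, -5], "dr": [0, 0, 0]}, {"delta_pos": [0, 0, -4], "dr": [0, 0, 0]}, {"delta_pos": [0, 0, -3], "dr": [0, 0, 0]}, {"delta_pos": [0, 0, 0], "dr": [0, 0, 0]}, {"delta_pos": [0, 0, 0], "dr": [0, 0, 0]}, {"delta_pos": [0, 0, 0], "dr": [0, 0, 0]}])

```text
time_s: 48.3
position: [0.4927, 0.0389, 0.0939]
tool_rot: [[0.98, 0.197, 0.001], [0.197, -0.98, -0.0], [0.0, 0.0, -1.0]]
ft_force: [-0.4, 1.2, 1.4]
grip_width: 0.0172
```

Call:
arm_command(steps=[{"delta_pos": [0, 0, 0], "dr": [0, 0, 0]}, {"delta_pos": [0, 0, 0], "dr": [0, 0, 0]}, {"delta_pos": [0, 0, 0], "dr": [0, 0, 0]}, {"delta_pos": [0, 0, 0], "dr": [0, 0, 0]}, {"delta_pos": [0, 0, 5], "dr": [0, 0, 0]}, {"delta_pos": [0, 0, 20], "dr": [0, 0, 0]}, {"delta_pos": [0, 0, 35], "dr": [0, 0, 0]}, {"delta_pos": [0, 0, 40], "dr": [0, 0, 0]}, {"delta_pos": [-5, -10, 35], "dr": [0, 0, 0]}, {"delta_pos": [-10, -20, 21], "dr": [0, 0, 0]}, {"delta_pos": [-5, -9, 0], "dr": [0, 0, 0]}, {"delta_pos": [0, 0, 0], "dr": [0, 0, 0]}, {"delta_pos": [0, 0, 0], "dr": [0, 0, 0]}, {"delta_pos": [0, 0, 0], "dr": [0, 0, 0]}], grip=0.6)

```text
time_s: 49.7
position: [0.4724, 0.0004, 0.2488]
tool_rot: [[0.98, 0.198, -0.002], [0.198, -0.98, 0.001], [-0.002, -0.001, -1.0]]
ft_force: [0.3, -0.9, -0.2]
grip_width: 0.0511
```

```bash
python3 - <<'E'
from h import *
print(env.observe()["position"])
c,im=snap("wrist","w6.png"); np.save("w6.npy",c,allow_pickle=True)
cs,s=snap("scene","s6.png"); _,t=snap("top","t6.png")
h=cv2.cvtColor(im,cv2.COLOR_BGR2HSV)
m=cv2.inRange(h,(22,120,60),(35,255,255)); k=max(cv2.findContours(m,0,1)[0],key=cv2.contourArea)
P=(np.array([onz(c,u,v,.066)[:2] for u,v in k[:,0]])*1000).astype(np.float32); print("flange",cv2.minEnclosingCircle(P),"before (492.5,38.9)")
cv2.imwrite("pics/v6.png",np.hstack([cv2.resize(im[60:330,270:480],None,fx=1.9,fy=1.9,interpolation=cv2.INTER_CUBIC),cv2.resize(s[130:240,140:370],(390,513),interpolation=cv2.INTER_CUBIC)]))
# shift of post tops between scene pictures, by template match
s0=cv2.imread("pics/scene0.png")
for n,(u,v) in dict(pot=(274,160),bottle=(304,157),reel=(334,162),relay=(256,200),spacer=(342,214)).items():
    a=cv2.resize(s0[v-12:v+12,u-9:u+9],None,fx=8,fy=8,interpolation=3); b=cv2.resize(s[v-18:v+18,u-15:u+15],None,fx=8,fy=8,interpolation=3)
    r=cv2.matchTemplate(b,a,cv2.TM_CCOEFF_NORMED); _,q,_,l=cv2.minMaxLoc(r); print(n,"shift px",(np.array(l)-48)/8,round(q,3))
E
```

```text
[4.72434651e-01 4.38834161e-04 2.48778175e-01]
flange ((491.987548828125, 38.66322326660156), 26.302404403686523) before (492.5,38.9)
pot shift px [0. 0.] 0.993
bottle shift px [0. 0.] 0.996
reel shift px [0. 0.] 0.998
relay shift px [0. 0.] 0.999
spacer shift px [0. 0.] 0.999
```

View pics/v6.png

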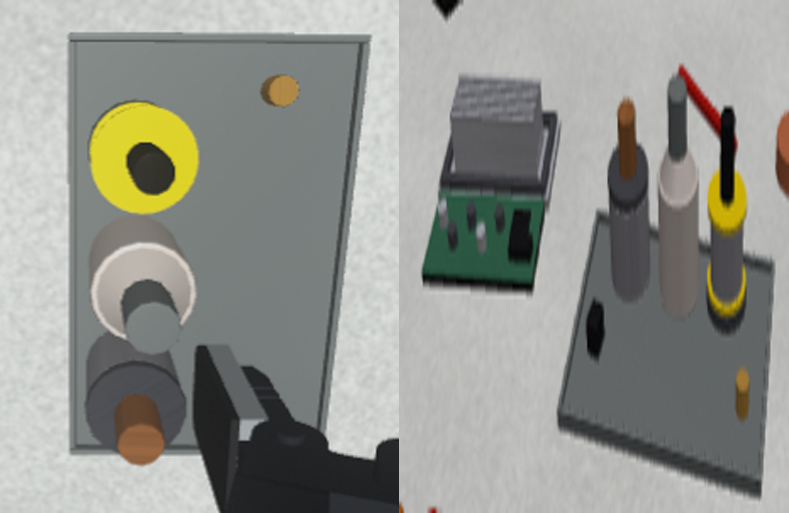

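Everything stands upright where it was, with zero pixel shift in the scene view and the reel flange within 0.6 mm. The sink sits in its frame and the gripper is clear, so I'm handing in.

```bash
python3 -c "
from rig import env
print(env.close_job(), env.observe()['time_s'])"
```

```text
the job is handed in; nothing more can be done
the job is handed in; nothing more can be done
```

The job is handed in, at about 50 s of the 128 s allowed. The reel, bottle and pot went to the blue mat first, then the heat sink went into the framed seat, then pot, bottle and reel went back to their places on the tray.

**Put-back check:** matching the scene pictures from before and after shows no measurable shift for pot, bottle, reel, relay or spacer. The reel's flange, measured with the wrist camera, is within 0.6 mm of where it started. All three stand upright.

**Heat sink check:** the wrist and scene pictures show it flat inside the lips. Its measured centre is about 2 mm from the seat centre, and its length came out at 119.4 mm against 120. One reading disagreed: the width came out about 10 mm too large, which I put down to reading the lip edges instead of the fins. I did not re-measure it.

**Off plan:** some fast moves stopped a few millimetres short, so the sink was gripped about 4 mm off its middle. I corrected for that when placing it, and no contact force I saw was more than a few newtons.

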